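Replace the spent thread reel

ROBOT

A 7-joint arm with a two-finger parallel gripper is mounted at the origin on the work surface. World frame = base frame: x ahead of the robot, y to its left, z up, the work surface at z = 0. Lengths are in m, angles in rad, forces in N, time in s.
With the tool pointing down it reaches from about 0.35 to 0.9 m from the base axis. Payload 7.2 kg.
Tool frame: the origin (TCP) lies midway between the tips of the shut fingers; the grasp point (between the pads) lies robot.hold_point_z behind it (robot.hold_point_z is the distance from the TCP to the grasp point, in m); z points along the fingers, y is the direction in which the jaws open and shut (so a half turn about z gives the same grasp; the last joint's range is limited). The gripper opens to 85 mm and grips with 20 to 120 N. Pads are 22 mm wide; open, the fingers measure 114 mm over their backs; the gripper's body (76 mm by 85 mm) begins 54 mm behind the grasp point. The pads swing forward as they close: fully open they stand 13 mm farther back than shut.
Start: joints at [-1.282, 0.411, -0.013, 1.596, 0.006, 1.134, -0.082], TCP at [0.218, 0.586, 0.208] pointing down, gripper open.
Joint ranges: [-2.95, 2.95], [-0.29, 1.99], [-1.47, 1.44], [0.14, 2.54], [-1.03, 4.17], [0.13, 1.85], [-2.86, 2.86]. Speed limits (rad/s): [2.39, 2.39, 3.01, 3.01, 3.14, 3.14, 3.14].

INTERFACE

Orientations are given as a unit quaternion [x, y, z, w].
In Python, from bench import robot gives the robot as it stands. The module is installed in compiled form; this text tells all that it offers. Calls block until the motion is done:
- robot.movep(position, orientation): joint-space move of the TCP to a pose.
- robot.move_straight(position, attitude=None, vel=0.15, contact_N=None): straight line of the TCP; attitude=None keeps the orientation; vel is the mean speed in m/s. With contact_N (N) it stops when the force on the tool has changed by that much, and returns True; else False.
- robot.goto_joints(angles): joint-space move.
- robot.gripper_to(opening, squeeze=None): opening from 0.0 (shut) to 1.0 (fully open); squeeze is the grip in N (None keeps the last); returns when the fingers have stopped.
- robot.wait(seconds).
- robot.inverse_kinematics(position, orientation): joint angles nearest the present ones, or None.
- robot.read_state(): the state.
- robot.read_camera(name): name is "scene" or "top" or "wrist"; returns a dict with "image" (384x512x3 uint8, blue, green, red), "intrinsics" (3x3 intrinsics, pixels), "extrinsics" (4x4, takes a point from world to camera coordinates); the wrist camera has in their place "mount" (4x4, takes a point from camera to tool coordinates, whose origin is the TCP and whose axes are the flange's). Camera axes: x right, y up, looking along -z (the intrinsics and any distortion apply to the point x, -y, -z); pixel columns grow to the right and rows downward; lengths in m; the calibration is good to about 2 mm. A picture is of the moment at which its call begins: read the wrist's pose just before it. There is no depth.
A pose or a line that the arm cannot do raises robot.PlanningError and nothing moves.
- robot.job_done(): hands the job in, once; it reports no verdict.
The state is a dict: "time": time; "qpos": joint angles; "qvel": joint speeds; "joint_torque": joint torques, N m; "eef_pos": TCP position; "tcp_rot": TCP orientation; "ft_force": force on the tool from outside, world axes, zero at the start; "ft_torque": the same for the moment, N m; "finger_gap": opening from 0.0 (shut) to 1.0 (fully open).
Only numpy, scipy, OpenCV 4.12 (cv2) and the standard library are available. Lean on these libraries where they do the work, as an engineer would, in place of code of your own. Each camera call takes 0.05 s, during which the arm holds its last target.

TASK

On the reel board one of the three cradles holds a spent reel with nothing but its thin bare core left: put that reel in the open dark metal scrap tray. Then slide the fresh reel that stands in front of that same cradle up to it, without lifting it off the board, tip it over so that it lies on its side in the cradle, and push it home against the back stop. Leave the other reels and everything else on the bench where they are.

Things in the scene. Friction and masses are not known exactly. Their poses are not given: they have to be found in the camera images.
- board: fixed flat grey reel board, 250 x 400 mm, 12 mm thick, carrying three cradles side by side along its y; origin on the bench below the middle cradle's centre; x along the cradles away from the robot; the board reaches from 175 mm before to 75 mm behind the origin
- cradle_a (a point): centre of a cradle's floor, on the bare board, 12 mm above the bench; x along the cradle, away from the robot. Two dark guide blocks stand on each side, 10 mm wide, 14 mm high, from 30 to 55 mm before and behind this point, 58 mm clear between left and right, their near ends flared; open towards the robot. The back stop, 30 mm high, has its near face at x = 57 mm: a reel lying home has its centre at x = 12, z = 25 mm
- cradle_b (a point): the middle cradle, same as cradle_a, 135 mm to its left (+y)
- cradle_c (a point): the third cradle, same as cradle_a, 135 mm to the left (+y) of cradle_b
- spent_mid (a point): the spent reel, lying in one of the three cradles; two flat wooden flanges 50 mm in diameter and 6 mm thick, 90 mm overall along the axis; between the flanges only a bare wooden core 16 mm in diameter, 78 mm long; about 0.05 kg. The point is its centre, x along its axis
- full_1_mid (a point): a full reel lying in its cradle, in use; two flat wooden flanges 50 mm in diameter and 6 mm thick, 90 mm overall along the axis, wound to 40 mm. The point is its centre, x along its axis
- full_2_mid (a point): a full reel lying in its cradle, in use; two flat wooden flanges 50 mm in diameter and 6 mm thick, 90 mm overall along the axis, wound to 40 mm. The point is its centre, x along its axis
- fresh_1_mid (a point): a fresh reel standing upright on the board, its centre 90 to 135 mm before (robot side) and up to 20 mm beside a cradle's centre; two flat wooden flanges 50 mm in diameter and 6 mm thick, 90 mm overall along the axis, wound to 40 mm, about 0.16 kg. The point is its centre, 45 mm above its foot; z along its axis. The three are alike; which stands at which cradle varies. Pushed near its top it tips about its foot
- fresh_2_mid (a point): a fresh reel standing upright on the board, its centre 90 to 135 mm before (robot side) and up to 20 mm beside a cradle's centre; two flat wooden flanges 50 mm in diameter and 6 mm thick, 90 mm overall along the axis, wound to 40 mm, about 0.16 kg. The point is its centre, 45 mm above its foot; z along its axis. The three are alike; which stands at which cradle varies. Pushed near its top it tips about its foot
- fresh_3_mid (a point): a fresh reel standing upright on the board, its centre 90 to 135 mm before (robot side) and up to 20 mm beside a cradle's centre; two flat wooden flanges 50 mm in diameter and 6 mm thick, 90 mm overall along the axis, wound to 40 mm, about 0.16 kg. The point is its centre, 45 mm above its foot; z along its axis. The three are alike; which stands at which cradle varies. Pushed near its top it tips about its foot
- tray: the open scrap tray of dark metal, fixed, empty, left or right of the board; 150 (x) x 170 (y) x 45 mm high, walls and floor about 6 mm; origin at the centre of its underside
- caddy: fixed dark wooden caddy 110 x 150 x 70 mm full of upright hand tools, to about 135 mm high, on the side of the board away from the tray; leave alone; origin at the centre of its underside
- wax_mid (a point): bystander: block of wax 34 x 26 x 20 mm on the board between two fresh reels; its centre
- tin_mid (a point): bystander: small steel tin, 34 mm in diameter, 26 mm high, on the board between two fresh reels; its centre
- dye_mid (a point): bystander: small amber bottle, 28 mm in diameter, 58 mm high, on the board between two cradles; its centre
- weight_mid (a point): bystander: brass weight, 30 mm in diameter, 40 mm high, on the board between two cradles; its centre
- glue_mid (a point): bystander: white glue bottle, 68 mm in diameter, 150 mm high, on the bench; its centre
- hammer_mid (a point): bystander: hammer lying on the bench beyond the board; about its middle
- brush_mid (a point): bystander: brush lying on the bench; about its middle
Things that resemble listed ones, but are neither listed nor needed, are in the scene too. Leave any green or yellow look-alike of the part that bears fresh_3_mid alone. Several things have the shape of the tray; the one meant has the colours described above.

How it is judged:
On the way:
1. the spent reel is in the scrap tray and let go (x of spent_mid in the frame of tray between -0.07 and 0.07 m and y of spent_mid in the frame of tray between -0.08 and 0.08 m and height (world z) of spent_mid below 0.055 m and contact force between the fingers and spent below 0.1 N), for 0.2 s.
At the end, for the whole second after the job is handed in: The spent reel rests in the tray. The fresh reel from in front of its cradle lies at rest in that cradle, flat on the board, axis within 0.12 rad, 10 mm of the centre line, 8 mm of touching the back stop. The full reels and other two fresh reels are within 15 mm of their starts (x of spent_mid in the frame of tray between -0.07 and 0.07 m and y of spent_mid in the frame of tray between -0.08 and 0.08 m and height (world z) of spent_mid below 0.055 m and linear speed of spent below 0.03 m/s and distance of each of full_1_mid, full_2_mid from where it was at the start of the episode below 0.015 m and ((x of fresh_1_mid in the frame of cradle_a between 0.004 and 0.02 m and y of fresh_1_mid in the frame of cradle_a between -0.01 and 0.01 m and z of fresh_1_mid in the frame of cradle_a between 0.015 and 0.032 m and angle between the z axis of fresh_1_mid and the x axis of cradle_a, either way round below 0.12 rad and (y of fresh_2_mid in the frame of cradle_a above 0.068 m or y of fresh_2_mid in the frame of cradle_a below -0.068 m) and (y of fresh_3_mid in the frame of cradle_a above 0.068 m or y of fresh_3_mid in the frame of cradle_a below -0.068 m) and distance of each of fresh_2_mid, fresh_3_mid from where it was at the start of the episode below 0.015 m and linear speed of fresh_1 below 0.02 m/s) or (x of fresh_1_mid in the frame of cradle_b between 0.004 and 0.02 m and y of fresh_1_mid in the frame of cradle_b between -0.01 and 0.01 m and z of fresh_1_mid in the frame of cradle_b between 0.015 and 0.032 m and angle between the z axis of fresh_1_mid and the x axis of cradle_b, either way round below 0.12 rad and (y of fresh_2_mid in the frame of cradle_b above 0.068 m or y of fresh_2_mid in the frame of cradle_b below -0.068 m) and (y of fresh_3_mid in the frame of cradle_b above 0.068 m or y of fresh_3_mid in the frame of cradle_b below -0.068 m) and distance of each of fresh_2_mid, fresh_3_mid from where it was at the start of the episode below 0.015 m and linear speed of fresh_1 below 0.02 m/s) or (x of fresh_1_mid in the frame of cradle_c between 0.004 and 0.02 m and y of fresh_1_mid in the frame of cradle_c between -0.01 and 0.01 m and z of fresh_1_mid in the frame of cradle_c between 0.015 and 0.032 m and angle between the z axis of fresh_1_mid and the x axis of cradle_c, either way round below 0.12 rad and (y of fresh_2_mid in the frame of cradle_c above 0.068 m or y of fresh_2_mid in the frame of cradle_c below -0.068 m) and (y of fresh_3_mid in the frame of cradle_c above 0.068 m or y of fresh_3_mid in the frame of cradle_c below -0.068 m) and distance of each of fresh_2_mid, fresh_3_mid from where it was at the start of the episode below 0.015 m and linear speed of fresh_1 below 0.02 m/s) or (x of fresh_2_mid in the frame of cradle_a between 0.004 and 0.02 m and y of fresh_2_mid in the frame of cradle_a between -0.01 and 0.01 m and z of fresh_2_mid in the frame of cradle_a between 0.015 and 0.032 m and angle between the z axis of fresh_2_mid and the x axis of cradle_a, either way round below 0.12 rad and (y of fresh_1_mid in the frame of cradle_a above 0.068 m or y of fresh_1_mid in the frame of cradle_a below -0.068 m) and (y of fresh_3_mid in the frame of cradle_a above 0.068 m or y of fresh_3_mid in the frame of cradle_a below -0.068 m) and distance of each of fresh_1_mid, fresh_3_mid from where it was at the start of the episode below 0.015 m and linear speed of fresh_2 below 0.02 m/s) or (x of fresh_2_mid in the frame of cradle_b between 0.004 and 0.02 m and y of fresh_2_mid in the frame of cradle_b between -0.01 and 0.01 m and z of fresh_2_mid in the frame of cradle_b between 0.015 and 0.032 m and angle between the z axis of fresh_2_mid and the x axis of cradle_b, either way round below 0.12 rad and (y of fresh_1_mid in the frame of cradle_b above 0.068 m or y of fresh_1_mid in the frame of cradle_b below -0.068 m) and (y of fresh_3_mid in the frame of cradle_b above 0.068 m or y of fresh_3_mid in the frame of cradle_b below -0.068 m) and distance of each of fresh_1_mid, fresh_3_mid from where it was at the start of the episode below 0.015 m and linear speed of fresh_2 below 0.02 m/s) or (x of fresh_2_mid in the frame of cradle_c between 0.004 and 0.02 m and y of fresh_2_mid in the frame of cradle_c between -0.01 and 0.01 m and z of fresh_2_mid in the frame of cradle_c between 0.015 and 0.032 m and angle between the z axis of fresh_2_mid and the x axis of cradle_c, either way round below 0.12 rad and (y of fresh_1_mid in the frame of cradle_c above 0.068 m or y of fresh_1_mid in the frame of cradle_c below -0.068 m) and (y of fresh_3_mid in the frame of cradle_c above 0.068 m or y of fresh_3_mid in the frame of cradle_c below -0.068 m) and distance of each of fresh_1_mid, fresh_3_mid from where it was at the start of the episode below 0.015 m and linear speed of fresh_2 below 0.02 m/s) or (x of fresh_3_mid in the frame of cradle_a between 0.004 and 0.02 m and y of fresh_3_mid in the frame of cradle_a between -0.01 and 0.01 m and z of fresh_3_mid in the frame of cradle_a between 0.015 and 0.032 m and angle between the z axis of fresh_3_mid and the x axis of cradle_a, either way round below 0.12 rad and (y of fresh_1_mid in the frame of cradle_a above 0.068 m or y of fresh_1_mid in the frame of cradle_a below -0.068 m) and (y of fresh_2_mid in the frame of cradle_a above 0.068 m or y of fresh_2_mid in the frame of cradle_a below -0.068 m) and distance of each of fresh_1_mid, fresh_2_mid from where it was at the start of the episode below 0.015 m and linear speed of fresh_3 below 0.02 m/s) or (x of fresh_3_mid in the frame of cradle_b between 0.004 and 0.02 m and y of fresh_3_mid in the frame of cradle_b between -0.01 and 0.01 m and z of fresh_3_mid in the frame of cradle_b between 0.015 and 0.032 m and angle between the z axis of fresh_3_mid and the x axis of cradle_b, either way round below 0.12 rad and (y of fresh_1_mid in the frame of cradle_b above 0.068 m or y of fresh_1_mid in the frame of cradle_b below -0.068 m) and (y of fresh_2_mid in the frame of cradle_b above 0.068 m or y of fresh_2_mid in the frame of cradle_b below -0.068 m) and distance of each of fresh_1_mid, fresh_2_mid from where it was at the start of the episode below 0.015 m and linear speed of fresh_3 below 0.02 m/s) or (x of fresh_3_mid in the frame of cradle_c between 0.004 and 0.02 m and y of fresh_3_mid in the frame of cradle_c between -0.01 and 0.01 m and z of fresh_3_mid in the frame of cradle_c between 0.015 and 0.032 m and angle between the z axis of fresh_3_mid and the x axis of cradle_c, either way round below 0.12 rad and (y of fresh_1_mid in the frame of cradle_c above 0.068 m or y of fresh_1_mid in the frame of cradle_c below -0.068 m) and (y of fresh_2_mid in the frame of cradle_c above 0.068 m or y of fresh_2_mid in the frame of cradle_c below -0.068 m) and distance of each of fresh_1_mid, fresh_2_mid from where it was at the start of the episode below 0.015 m and linear speed of fresh_3 below 0.02 m/s))).
It fails at once if a full reel was disturbed (moved more than 20 mm) (distance of any of full_1_mid, full_2_mid from where it was at the start of the episode above 0.02 m).
It fails at once if more than one fresh reel was moved (more than 20 mm) (distance of each of fresh_1_mid, fresh_2_mid from where it was at the start of the episode above 0.02 m or distance of each of fresh_1_mid, fresh_3_mid from where it was at the start of the episode above 0.02 m or distance of each of fresh_2_mid, fresh_3_mid from where it was at the start of the episode above 0.02 m).
It fails at once if a fresh reel was lifted off the board (its centre more than 85 mm above the bench) (height (world z) of any of fresh_1_mid, fresh_2_mid, fresh_3_mid above 0.085 m).
It fails at once if a bystander was disturbed (moved more than 30 mm) (distance of any of wax_mid, tin_mid, dye_mid, weight_mid, glue_mid, hammer_mid, brush_mid from where it was at the start of the episode above 0.03 m).
It also fails if it takes over 67 s, if anything falls off the work surface, if the arm or the gripper's body presses on something with over 40 N, if the wrist force passes 120 N, or if a joint passes its speed limit or range.

## Working session

There is one attempt and no reset: what is moved stays moved. The work goes in short steps, each a Python script; the robot and the scene stay as the last script left them, time stands still between calls to the robot, and variables do not carry over. Pictures are saved under pics/ and viewed, and the job is handed in when it is done.

```bash
mkdir -p pics; cat > h.py <<'E'
import numpy as np, cv2
from bench import robot
def K(c):return np.array(c["intrinsics"])
def ray(c,u,v):
    k=K(c);E=np.array(c["extrinsics"])
    d=np.array([(u-k[0,2])/k[0,0],(v-k[1,2])/k[1,1],1.0]); d=np.array([d[0],-d[1],-d[2]])
    R=E[:3,:3];t=E[:3,3]
    return -R.T@t, R.T@d
def onz(c,u,v,z):
    o,d=ray(c,u,v); return o+d*(z-o[2])/d[2]
def proj(c,p):
    E=np.array(c["extrinsics"]);q=E[:3,:3]@np.array(p)+E[:3,3];q=np.array([q[0],-q[1],-q[2]]);r=K(c)@q;return r[:2]/r[2]
E
python3 - <<'E'
from h import *
for n in("scene","top","wrist"):
    c=robot.read_camera(n); cv2.imwrite(f"pics/{n}0.png",cv2.resize(c["image"],(800,600),interpolation=cv2.INTER_CUBIC))
    cv2.imwrite(f"pics/{n}0_raw.png",c["image"])
    print(n,[k for k in c if k!="image"],K(c).tolist()); print(np.array(c.get("extrinsics",c.get("mount"))).round(4).tolist())
    print({k:v for k,v in c.items() if k not in("image","intrinsics","extrinsics","mount")})
s=robot.read_state();print({k:np.round(v,3).tolist() for k,v in s.items()},robot.hold_point_z)
E
```

```text
scene ['intrinsics', 'extrinsics'] [[355.1112567852043, 0.0, 256.28600012427114], [0.0, 355.1112567852043, 190.95810698914156], [0.0, 0.0, 1.0]]
[[-0.6331, 0.774, -0.0068, 0.3729], [-0.5582, -0.4505, 0.6968, 0.2093], [0.5362, 0.445, 0.7172, -1.3888], [0.0, 0.0, 0.0, 1.0]]
{}
top ['intrinsics', 'extrinsics'] [[386.3120723769456, 0.0, 257.4033604734463], [0.0, 386.3120723769456, 186.5508462149245], [0.0, 0.0, 1.0]]
[[-0.0241, -0.9996, 0.0118, -0.0397], [0.9948, -0.0228, 0.0994, -0.5483], [-0.0991, 0.0141, 0.995, -1.258], [0.0, 0.0, 0.0, 1.0]]
{}
wrist ['intrinsics', 'mount'] [[332.4072381221105, 0.0, 254.20155985246893], [0.0, 332.4072381221105, 190.480033227674], [0.0, 0.0, 1.0]]
[[-0.0005, 0.9568, 0.2907, 0.073], [1.0, 0.0005, 0.0002, 0.0008], [0.0001, 0.2907, -0.9568, -0.1653], [0.0, 0.0, 0.0, 1.0]]
{}
{'time': 0.15, 'qpos': [-1.282, 0.412, -0.013, 1.597, 0.006, 1.134, -0.082], 'qvel': [-0.0, -0.001, 0.0, -0.003, 0.0, -0.0, 0.003], 'joint_torque': [0.002, -60.104, 0.683, -29.965, 0.014, 0.008, -0.0], 'eef_pos': [0.218, 0.585, 0.208], 'tcp_rot': [0.177, 0.984, -0.001, -0.0], 'ft_force': [0.079, 0.808, -1.196], 'ft_torque': [-0.052, 0.012, -0.019], 'finger_gap': 1.0} 0.0187
```

View pics/top0.png

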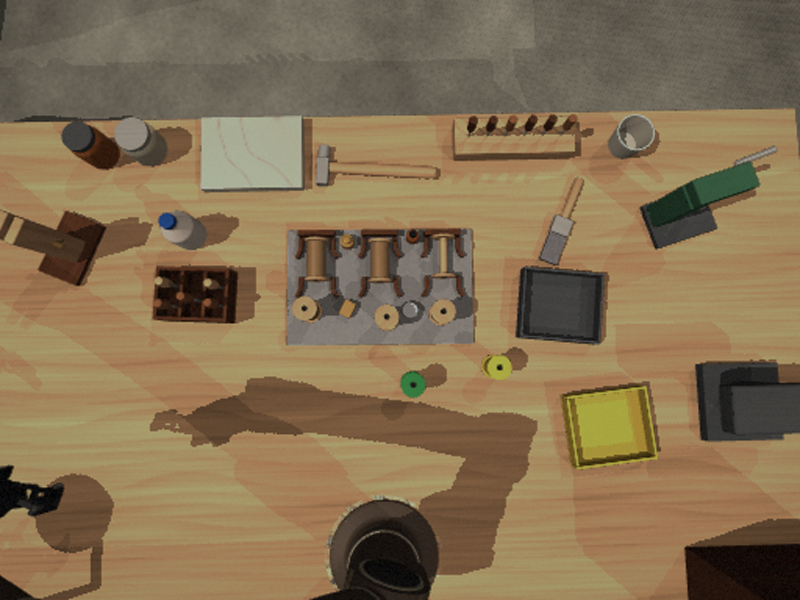

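View pics/scene0.png

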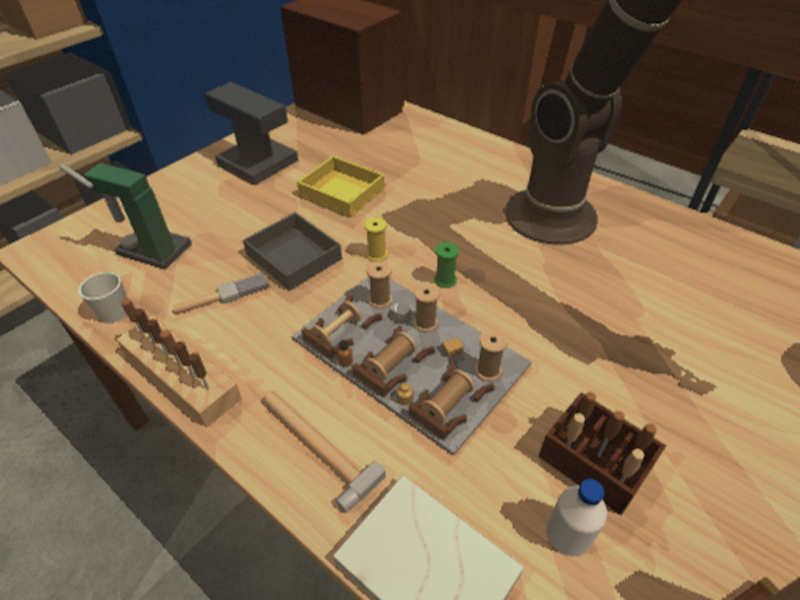

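```bash
python3 - <<'E'
from h import *
c=robot.read_camera("top"); f=lambda u,v,z:onz(c,u/1.5625,v/1.5625,z).round(3)
print("board corners",f(288,229,.012),f(474,229,.012),f(474,344,.012),f(287,345,.012))
print("tray rim",[f(u,v,.045) for u,v in((521,267),(607,268),(602,343),(517,338))])
print("spent flange", f(443,256,.037)); print("fresh", f(443,311,.102)); print(f(307,308,.102),f(386,317,.102))
print("grn",f(413,384,.1),"yel",f(498,366,.1))
im=c["image"][130:230,170:400];cv2.imwrite("pics/top_crop.png",cv2.resize(im,None,fx=3.4,fy=3.4,interpolation=cv2.INTER_CUBIC))
E
```

```text
board corners [0.691 0.192 0.012] [ 0.682 -0.213  0.012] [ 0.432 -0.204  0.012] [0.44  0.195 0.012]
tray rim [array([ 0.592, -0.305,  0.045]), array([ 0.586, -0.487,  0.045]), array([ 0.428, -0.467,  0.045]), array([ 0.442, -0.29 ,  0.045])]
spent flange [ 0.62  -0.141  0.037]
fresh [ 0.499 -0.132  0.102]
[0.511 0.139 0.102] [ 0.489 -0.018  0.102]
grn [ 0.356 -0.069  0.1  ] yel [ 0.387 -0.238  0.1  ]
```

View pics/top_crop.png

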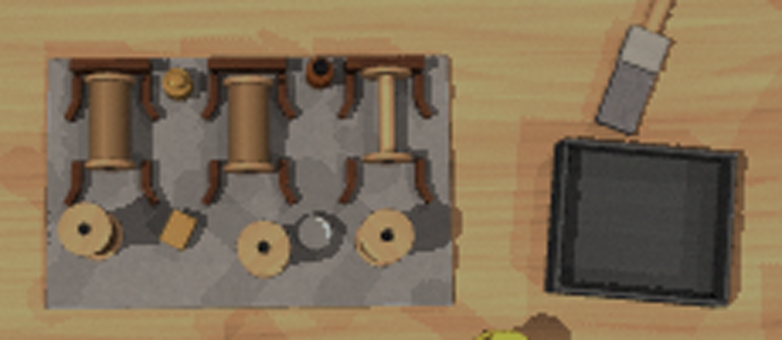

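```bash
python3 - <<'E'
from h import *
robot.move_straight([0.25,0.5,0.36],vel=0.4)
robot.movep([0.56,-0.135,0.30],[0,1,0,0])
s=robot.read_state();print(s["time"],s["eef_pos"],s["tcp_rot"],s["qpos"])
w=robot.read_camera("wrist");np.savez("w1.npz",im=w["image"],p=s["eef_pos"],q=s["tcp_rot"])
cv2.imwrite("pics/w1.png",cv2.resize(w["image"],(800,600),interpolation=cv2.INTER_CUBIC))
E
cat >> h.py <<'E'
from scipy.spatial.transform import Rotation as Rn
MOUNT=np.array([[-0.0005,0.9568,0.2907,0.073],[1,0.0005,0.0002,0.0008],[0.0001,0.2907,-0.9568,-0.1653],[0,0,0,1]])
WK=np.array([[332.4072,0,254.2016],[0,332.4072,190.48],[0,0,1]])
def wcam(p,q):
    T=np.eye(4);T[:3,:3]=Rn.from_quat(q).as_matrix();T[:3,3]=p
    return {"intrinsics":WK,"extrinsics":np.linalg.inv(T@MOUNT)}
E
```

```text
3.3083 [ 0.56030969 -0.13396621  0.29980598] [-7.40839460e-04  9.99999709e-01  1.00890400e-04 -1.51133143e-04] [-0.53722136  0.34697075  0.92691332  1.63040045 -0.2855519   1.3083501
  2.00835349]
```

View pics/w1.png

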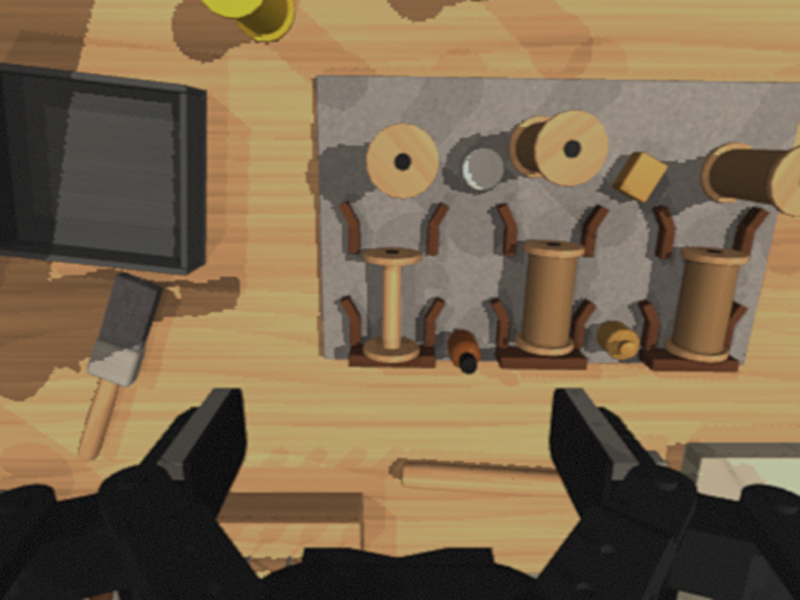

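Wrist view: the spent reel (bare core at 391,305) is in the right-hand cradle (guides 350–435 × 205–365), and its fresh reel's top is at (402,161). The tin is at (483,168) and the dark tray at upper left. The only other bare-looking shapes are the two wound reels at (550,298) and (707,303), which are clearly thick. Next I measure positions.

```bash
python3 - <<'E'
from h import *
d=np.load("w1.npz");c=wcam(d["p"],d["q"]);f=lambda u,v,z:onz(c,u/1.5625,v/1.5625,z).round(4)
print("fresh top",f(402,160,.102),"tin top",f(482,168,.038))
print("fresh b",f(571,149,.102), "wax",f(641,176,.032))
print("board near corner",f(316,77,.012), "near edge right",f(798,82,.012), "rt far",f(323,357,.012))
for n,p in dict(a=[(345,204),(353,254),(443,205),(433,254),(341,298),(352,348),(440,298),(430,348)],).items():
  print(n,[f(u,v,.026).tolist() for u,v in p])
print("guide near ends a,b,c",[f(u,v,.026).tolist() for u,v in((345,204),(443,205),(502,206),(603,207),(660,208),(762,209))])
print("core ends",f(391,262,.045),f(391,345,.045))
print("stop top",f(349,349,.042),f(436,349,.042),f(497,351,.042),f(586,351,.042))
print("tray inner",f(187,92,.045),f(190,268,.045))
print("dye",f(468,362,.07))
im=d["im"][60:245,195:330];cv2.imwrite("pics/w1c.png",cv2.resize(im,None,fx=3.2,fy=3.2,interpolation=cv2.INTER_CUBIC))
E
```

```text
fresh top [ 0.5003 -0.13    0.102 ] tin top [ 0.5087 -0.0654  0.038 ]
fresh b [ 0.4931 -0.0164  0.102 ] wax [0.5152 0.0652 0.032 ]
board near corner [ 0.4387 -0.1988  0.012 ] near edge right [0.4421 0.1913 0.012 ] rt far [ 0.6836 -0.2031  0.012 ]
a [[0.5387, -0.1769, 0.026], [0.5814, -0.1712, 0.026], [0.5395, -0.0948, 0.026], [0.5813, -0.1023, 0.026], [0.621, -0.1827, 0.026], [0.6686, -0.1742, 0.026], [0.621, -0.0953, 0.026], [0.6685, -0.1032, 0.026]]
guide near ends a,b,c [[0.5387, -0.1769, 0.026], [0.5395, -0.0948, 0.026], [0.5403, -0.0453, 0.026], [0.541, 0.0395, 0.026], [0.5418, 0.0875, 0.026], [0.5426, 0.1733, 0.026]]
core ends [ 0.5841 -0.1383  0.045 ] [ 0.6579 -0.1384  0.045 ]
stop top [ 0.6629 -0.1753  0.042 ] [ 0.6629 -0.099   0.042 ] [ 0.6647 -0.0453  0.042 ] [0.6647 0.0329 0.042 ]
tray inner [ 0.4529 -0.2919  0.045 ] [ 0.5893 -0.3053  0.045 ]
dye [ 0.6628 -0.0746  0.07  ]
```

View pics/w1c.png

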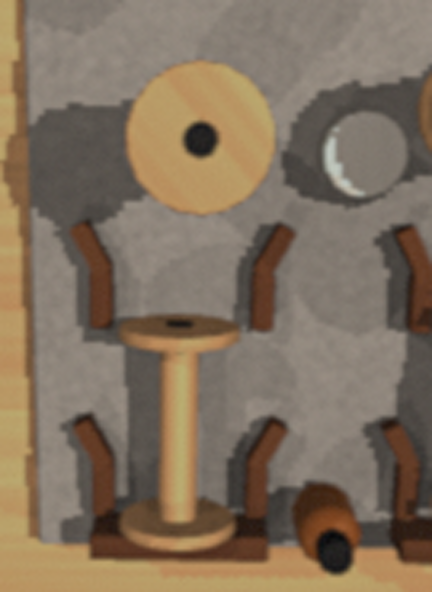

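```bash
python3 - <<'E'
from h import *
q=[0,1,0,0]
robot.gripper_to(0.7,squeeze=40)
robot.move_straight([0.602,-0.1375,0.15],q,vel=0.3)
print(robot.move_straight([0.602,-0.1375,0.021],q,vel=0.12,contact_N=12))
robot.gripper_to(0.0)
s=robot.read_state();print(s["time"],s["eef_pos"],s["finger_gap"],s["ft_force"])
robot.move_straight([0.602,-0.1375,0.20],q,vel=0.25)
s=robot.read_state();print(s["time"],s["eef_pos"],s["finger_gap"],s["ft_force"])
w=robot.read_camera("wrist");cv2.imwrite("pics/w2.png",w["image"])
E
```

```text
False
6.2333 [ 0.60262723 -0.13784863  0.02187001] 8.655939667238147e-05 [-0.20235083  0.45498477  5.99880838]
7.1 [ 0.60127135 -0.13693149  0.19870363] -0.0010214820714573702 [-0.72005817 -0.1011191  -0.01123774]
```

View pics/w2.png

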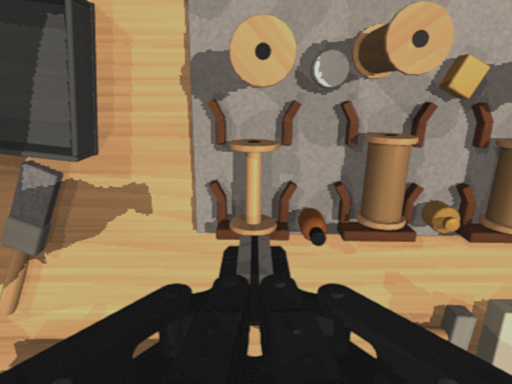

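```bash
python3 - <<'E'
from h import *
s=robot.read_state();c=wcam(s["eef_pos"],s["tcp_rot"])
f=lambda u,v,z:onz(c,u,v,z).round(4)
print(s["eef_pos"],s["tcp_rot"],"tcp px",proj(c,s["eef_pos"]))
print("core",f(253,155,.045),f(253,212,.045),"flange", f(254,146,.062),f(254,220,.062))
w=robot.read_camera("wrist")["image"][120:290,180:330];cv2.imwrite("pics/w3.png",cv2.resize(w,None,fx=4,fy=3.5,interpolation=cv2.INTER_CUBIC))
t=robot.read_camera("scene")["image"];cv2.imwrite("pics/s3.png",cv2.resize(t[150:290,180:350],None,fx=4.5,fy=4.2,interpolation=cv2.INTER_CUBIC))
E
```

```text
[ 0.60102917 -0.13692061  0.19822157] [-9.19722105e-05  9.99999033e-01  2.51640026e-04 -1.36453475e-03] tcp px [252.80584601 230.86621355]
core [ 0.5884 -0.1372  0.045 ] [ 0.6473 -0.1373  0.045 ] flange [ 0.5769 -0.1363  0.062 ] [ 0.6493 -0.1363  0.062 ]
```

View pics/w3.png

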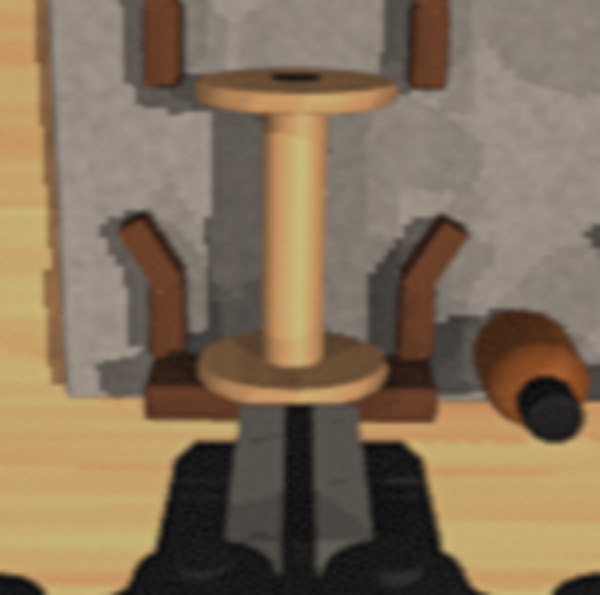

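View pics/s3.png

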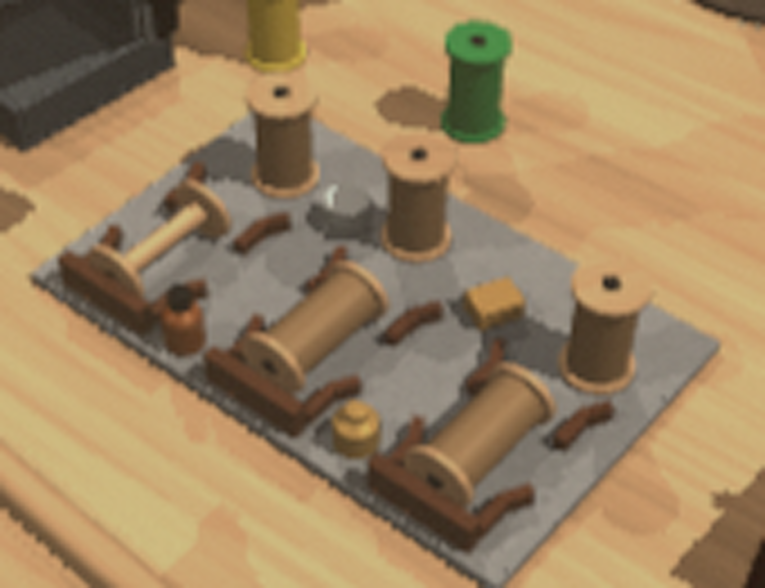

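```bash
python3 - <<'E'
from h import *
q=[0,1,0,0]
robot.gripper_to(0.7,squeeze=40)
print(robot.move_straight([0.602,-0.1375,0.021],q,vel=0.2,contact_N=12))
s=robot.read_state();print(s["time"],s["eef_pos"],s["finger_gap"],s["ft_force"])
def two(n):
    a=robot.read_camera("wrist")["image"];b=robot.read_camera("scene")["image"][140:270,170:330]
    cv2.imwrite(f"pics/{n}.png",np.hstack([cv2.resize(a,(420,315)),cv2.resize(b,(380,315),interpolation=cv2.INTER_CUBIC)]))
two("a1")
robot.gripper_to(0.3)
s=robot.read_state();print(s["time"],s["eef_pos"],s["finger_gap"],s["ft_force"])
two("a2")
E
python3 -c "
import cv2,numpy as np
cv2.imwrite('pics/a12.png',np.vstack([cv2.imread('pics/a%d.png'%i)[:,:,:]for i in(1,2)])[:600])"
```

```text
False
8.8917 [ 0.60279524 -0.13797782  0.02213419] 0.7003340645222569 [ 0.08669179 -0.27667711 -0.20046667]
9.4167 [ 0.60206067 -0.13742689  0.02112185] 0.2982697081206851 [-0.74725891  0.01522358  0.51003556]
```

View pics/a12.png

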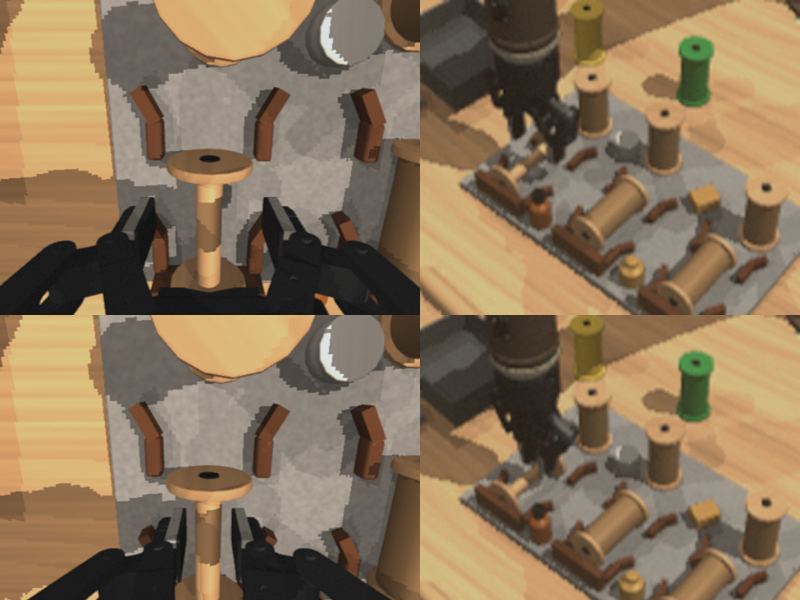

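```bash
python3 - <<'E'
from h import *
for o in(0.2,0.12,0.0):
    robot.gripper_to(o,squeeze=25)
    s=robot.read_state();print(o,s["time"],s["eef_pos"],s["finger_gap"],s["ft_force"])
    if o==.12: cv2.imwrite("pics/b1.png",robot.read_camera("wrist")["image"])
a=robot.read_camera("wrist")["image"];cv2.imwrite("pics/b2.png",a)
cv2.imwrite("pics/b12.png",np.hstack([cv2.resize(cv2.imread("pics/b1.png"),(400,300)),cv2.resize(a,(400,300))]))
E
```

```text
0.2 9.7667 [ 0.60195264 -0.13749704  0.0209603 ] 0.2013421343800578 [ 0.01833409 -0.13358349  0.19611069]
0.12 10.0083 [ 0.6019591  -0.13750911  0.02098204] 0.12099717958505797 [-0.02577046  0.02033997  0.87322088]
0.0 10.325 [ 0.60261604 -0.13796149  0.02186106] -0.0009497541641942151 [-0.99132048  0.28620765  5.6489164 ]
```

View pics/b12.png

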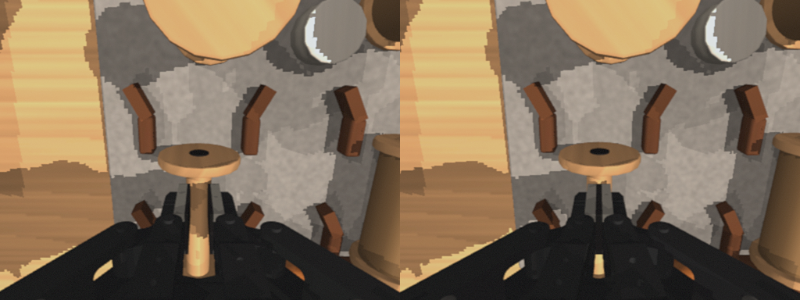

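```bash
python3 - <<'E'
from h import *
c=wcam([0.60102917,-0.13692061,0.19822157],[-9.19722105e-05,9.99999033e-01,2.51640026e-04,-1.36453475e-03])
for dx in(-.011,0):
  for dz in(0,.01,.02,.03): print(dx,dz,proj(c,[.601+dx,-.137,.1982+dz]).round(1))
a=cv2.imread("pics/w2.png")[215:384,150:360];cv2.imwrite("pics/w2f.png",cv2.resize(a,None,fx=3.6,fy=3.5,interpolation=cv2.INTER_CUBIC))
a=cv2.imread("pics/w2.png")[:,:,:];print(a[225:275,245].tolist()[::4],a[225:275,253].tolist()[::4])
E
```

```text
-0.011 0 [252.6 211.7]
-0.011 0.01 [252.5 218.6]
-0.011 0.02 [252.5 226.4]
-0.011 0.03 [252.3 235.3]
0 0 [252.7 230.8]
0 0.01 [252.6 238.7]
0 0.02 [252.5 247.6]
0 0.03 [252.4 257.6]
[[52, 78, 105], [57, 83, 113], [100, 151, 203], [75, 80, 84], [75, 81, 85], [65, 71, 74], [76, 81, 86], [74, 80, 84], [74, 81, 86], [64, 69, 72], [65, 71, 74], [64, 68, 73], [66, 71, 75]] [[55, 79, 104], [53, 75, 102], [104, 157, 203], [21, 16, 18], [20, 21, 17], [22, 22, 25], [26, 26, 27], [20, 18, 22], [16, 21, 20], [19, 18, 21], [18, 20, 19], [21, 19, 21], [21, 24, 24]]
```

View pics/w2f.png

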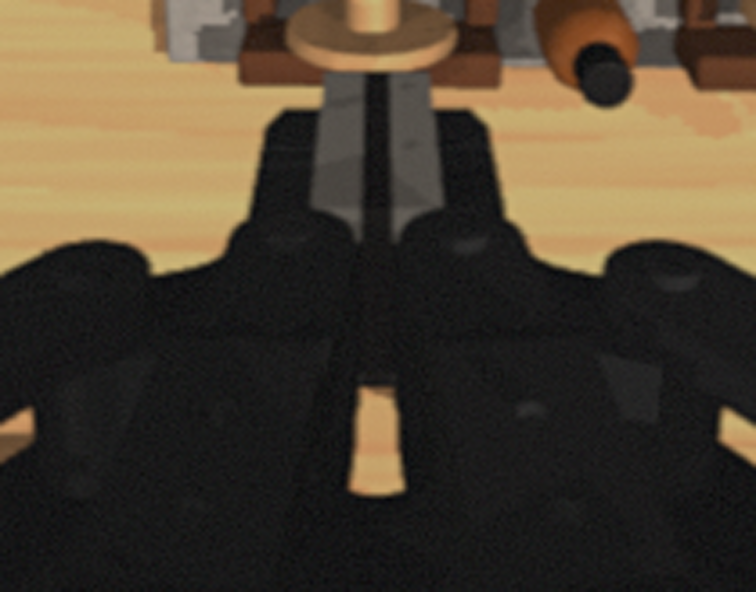

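```bash
python3 - <<'E'
from h import *
q=[0,1,0,0]
robot.move_straight([0.602,-0.1375,0.06],q,vel=0.15)
s=robot.read_state();print(s["time"],s["eef_pos"],s["ft_force"])
print(robot.move_straight([0.602,-0.1375,0.018],q,vel=0.04,contact_N=3))
s=robot.read_state();print(s["time"],s["eef_pos"],s["finger_gap"],s["ft_force"])
E
```

```text
10.7833 [ 0.60237082 -0.13731648  0.06047635] [-0.37764104  0.58712735 -1.16460553]
True
11.6667 [ 0.60169604 -0.137822    0.02185548] 0.0012484103902983387 [-1.51801306 -0.67803663  6.61718344]
```

```bash
python3 - <<'E'
from h import *
q=[0,1,0,0]
robot.move_straight([0.602,-0.1375,0.07],q,vel=0.2)
robot.gripper_to(0.6,squeeze=40)
print(robot.move_straight([0.602,-0.1375,0.000],q,vel=0.1,contact_N=5))
s=robot.read_state();print(s["time"],s["eef_pos"],s["finger_gap"],s["ft_force"])
robot.gripper_to(0.0)
s=robot.read_state();print(s["time"],s["eef_pos"],s["finger_gap"],s["ft_force"])
cv2.imwrite("pics/d1.png",robot.read_camera("wrist")["image"])
E
```

```text
False
13.45 [ 6.02325017e-01 -1.37886301e-01  3.85388938e-04] 0.5962479115768455 [-0.10983501 -0.90720201  0.42354913]
13.8667 [ 0.60244226 -0.13757622  0.00062156] 0.17302830853516493 [-0.58317771  0.3355549   4.85096723]
```

View pics/d1.png

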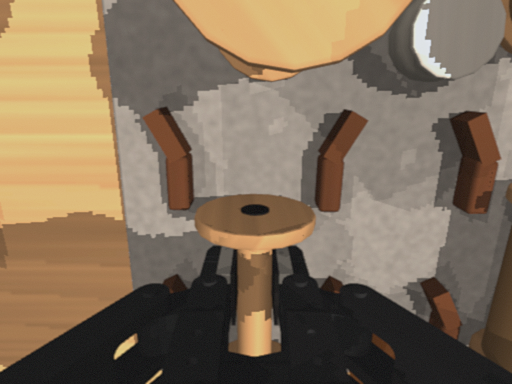

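```bash
python3 - <<'E'
from h import *
q=[0,1,0,0]
robot.move_straight([0.602,-0.1375,0.15],q,vel=0.25)
s=robot.read_state();print(s["time"],s["finger_gap"],s["ft_force"])
robot.move_straight([0.495,-0.387,0.13],q,vel=0.35)
cv2.imwrite("pics/e1.png",robot.read_camera("wrist")["image"])
print(robot.move_straight([0.495,-0.387,0.0],q,vel=0.15,contact_N=8))
s=robot.read_state();print(s["time"],s["eef_pos"],s["finger_gap"],s["ft_force"])
robot.gripper_to(0.6)
robot.move_straight([0.495,-0.387,0.14],q,vel=0.25)
robot.move_straight([0.45,-0.26,0.2],q,vel=0.35)
s=robot.read_state();print(s["time"],s["eef_pos"],s["tcp_rot"])
np.savez("w4.npz",p=s["eef_pos"],q=s["tcp_rot"])
a=robot.read_camera("wrist")["image"];cv2.imwrite("pics/e2.png",a)
t=robot.read_camera("top")["image"];cv2.imwrite("pics/e2t.png",t)
cv2.imwrite("pics/e3.png",np.hstack([cv2.resize(a,(400,300)),cv2.resize(t[130:235,170:400],(400,300))]))
E
```

```text
14.6667 0.17352441856850995 [-0.17453419  0.4272744   0.06623306]
False
16.6583 [ 0.49552375 -0.38752129  0.00089752] 0.17085796008980497 [ 0.17520352  0.28709735 -0.17203861]
18.3833 [ 0.44998794 -0.25878503  0.19928821] [-1.12258976e-03  9.99999250e-01  3.68843087e-04 -3.23594887e-04]
```

View pics/e3.png

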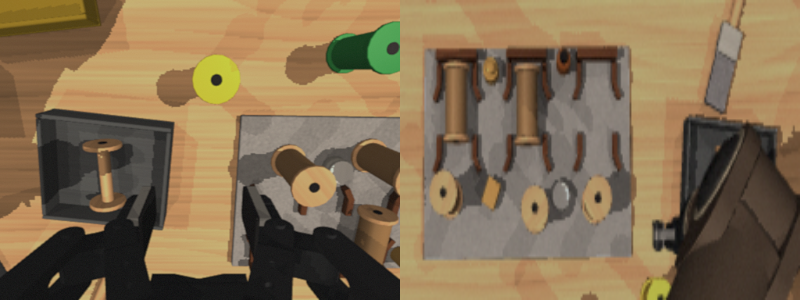

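Spent reel (e3 left, 103,175) lies in the dark tray, cradle is empty. Now I grip the fresh reel where it stands and slide it along the board.

```bash
python3 - <<'E'
from h import *
q=[0,1,0,0]
robot.gripper_to(0.9,squeeze=25)
robot.move_straight([0.500,-0.131,0.18],q,vel=0.3)
print(robot.move_straight([0.500,-0.131,0.038],q,vel=0.12,contact_N=4))
s=robot.read_state();print(s["time"],s["eef_pos"],s["ft_force"])
robot.gripper_to(0.0)
s=robot.read_state();print(s["time"],s["eef_pos"],s["finger_gap"],s["ft_force"])
np.savez("w5.npz",p=s["eef_pos"],q=s["tcp_rot"])
a=robot.read_camera("wrist")["image"];b=robot.read_camera("scene")["image"][130:270,190:350]
cv2.imwrite("pics/f1.png",np.hstack([cv2.resize(a,(400,300)),cv2.resize(b,(400,300))]))
E
```

```text
False
20.8083 [ 0.50048699 -0.13119801  0.03859666] [ 0.84145653  0.63183376 -0.35434766]
21.175 [ 0.50043376 -0.13084226  0.03862087] 0.5710761416083046 [-1.47873019  0.67251085  5.66078434]
```

View pics/f1.png

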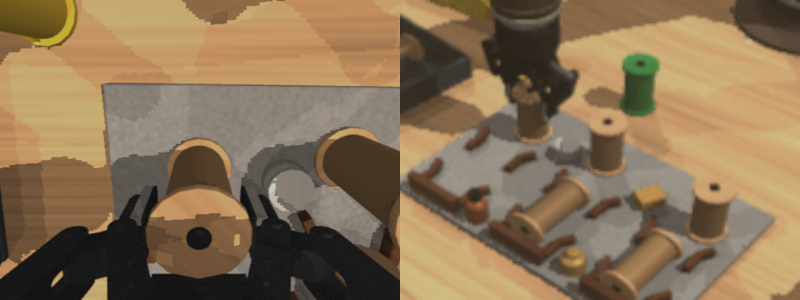

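```bash
python3 - <<'E'
from h import *
q=[0,1,0,0]
robot.move_straight([0.530,-0.1358,0.0385],q,vel=0.05)
s=robot.read_state();print(s["time"],s["eef_pos"],s["finger_gap"],s["ft_force"])
robot.gripper_to(0.9)
robot.move_straight([0.530,-0.1358,0.16],q,vel=0.2)
robot.move_straight([0.45,-0.1358,0.20],q,vel=0.3)
s=robot.read_state();print(s["time"],s["eef_pos"],s["tcp_rot"])
a=robot.read_camera("wrist")["image"];np.savez("w6.npz",im=a,p=s["eef_pos"],q=s["tcp_rot"])
cv2.imwrite("pics/g1.png",cv2.resize(a,(800,600)))
cv2.imwrite("pics/g1s.png",cv2.resize(robot.read_camera("scene")["image"][130:270,190:350],(640,560),interpolation=cv2.INTER_CUBIC))
E
```

```text
22.0333 [ 0.53020585 -0.13554659  0.03883062] 0.5682751616308184 [-1.3370979   2.19384488  6.54348076]
23.6333 [ 0.44936471 -0.13513289  0.19951009] [-2.33881219e-04  9.99999723e-01  7.03119131e-04 -7.06819299e-05]
```

View pics/g1.png

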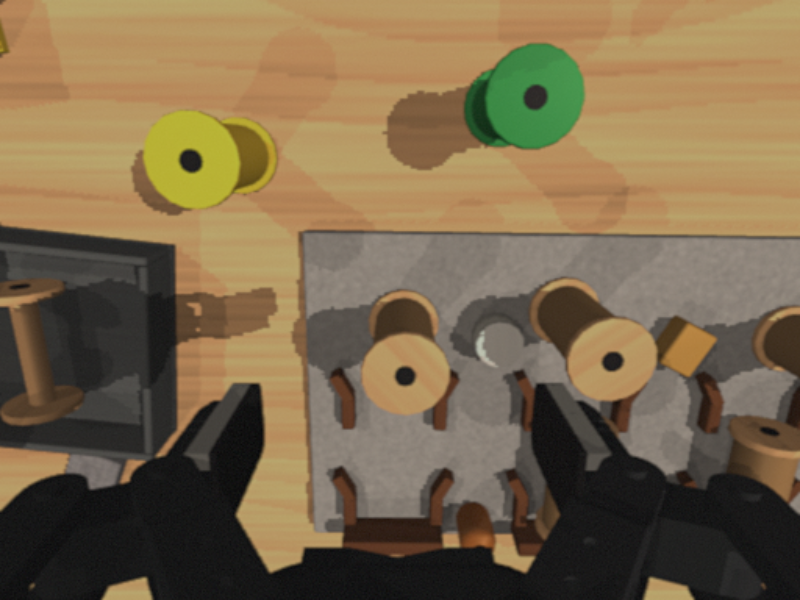

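View pics/g1s.png

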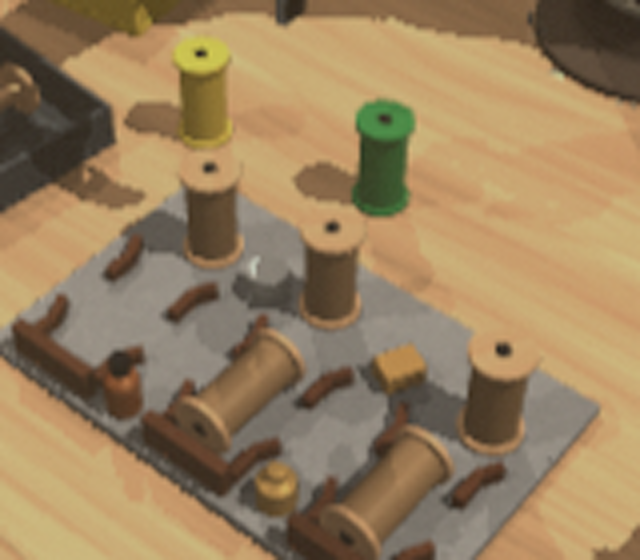

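```bash
python3 - <<'E'
from h import *
d=np.load("w6.npz");c=wcam(d["p"],d["q"]);f=lambda u,v,z:onz(c,u/1.5625,v/1.5625,z).round(4)
print("fresh",f(405,376,.102),"tin",f(499,342,.038),"b",f(612,361,.102),"guides",f(333,376,.026),f(458,377,.026),f(343,428,.026),f(444,428,.026))
print("green",f(536,97,.1),f(191,160,.1),"foot front", f(403,340,.012))
E
```

```text
fresh [ 0.5016 -0.1299  0.102 ] tin [ 0.507  -0.0654  0.038 ] b [ 0.4927 -0.0162  0.102 ] guides [ 0.5378 -0.18    0.026 ] [ 0.5386 -0.0906  0.026 ] [ 0.5798 -0.1741  0.026 ] [ 0.5799 -0.0996  0.026 ]
green [ 0.3568 -0.068   0.1   ] [ 0.3859 -0.2359  0.1   ] foot front [ 0.5158 -0.1299  0.012 ]
```

The reel's top (405,376) maps back to (0.502,-0.130), its original spot. Gripped at the top flange it only tilted and then settled back upright, so it has to be pushed low. I'll tilt the tool and use slightly open fingertips as a V against the foot of the winding.

```bash
cat >> h.py <<'E'
def tilt(th,psi): return (Rn.from_euler('z',psi)*Rn.from_euler('y',-th)*Rn.from_quat([0,1,0,0]))
def tcp_for(tip,R,off): return np.array(tip)+off*R.apply([0,0,1])
E
python3 - <<'E'
from h import *
R=tilt(np.radians(33),0.15);q=R.as_quat();v=np.array([np.cos(.15),np.sin(.15),0])
C0=np.array([.501,-.130,.024]);C1=np.array([.531,-.1355,.024])
pts={"above":C0-.06*v+[0,0,.12],"pre":C0-.05*v,"end":C1-.0246*v}
for n,p in pts.items():
    t=tcp_for(p,R,.026);print(n,t.round(3),robot.inverse_kinematics(t,q))
E
```

```text
above [ 0.456 -0.137  0.122] [ 1.39420811  0.23391856 -1.04148831  2.4128204  -0.70339122  0.14734387
  2.81087943]
pre [ 0.466 -0.135  0.002] [ 1.39041047  0.86094192 -1.22506485  2.46783561  2.08284337  0.50809775
  0.24022877]
end [ 0.521 -0.137  0.002] [ 1.30892224  0.91349264 -1.2294169   2.35964818  1.96822998  0.54679109
  0.34627567]
```

```bash
python3 - <<'E'
from h import *
print(np.round(robot.read_state()["qpos"],2))
for flip in(0,1):
  for th in(20,27,33,40):
    for psi in(-.2,0,.15,.4):
      R=Rn.from_euler('z',psi)*Rn.from_euler('y',-np.radians(th))*Rn.from_quat([1,0,0,0] if flip else [0,1,0,0])
      v=np.array([np.cos(psi),np.sin(psi),0])
      r=[]
      for p in (np.array([.501,-.13,.024])-.05*v,np.array([.531,-.1355,.024])-.0246*v):
        k=robot.inverse_kinematics(tcp_for(p,R,.026),R.as_quat()); r.append(None if k is None else np.round(k,2).tolist())
      print(flip,th,psi,r)
E
```

```text
[-0.62  0.2   0.94  2.01 -0.19  1.02  1.99]
0 20 -0.2 [[0.84, 0.52, -0.83, 2.39, 1.55, 0.39, 0.05], [0.52, 0.47, -0.44, 2.28, 1.26, 0.22, 0.31]]
0 20 0 [[0.77, 0.46, -0.63, 2.38, 1.41, 0.18, 0.44], [0.59, 0.48, -0.45, 2.27, 0.97, 0.15, 0.85]]
0 20 0.15 [[0.87, 0.49, -0.67, 2.35, 1.1, 0.16, 0.95], [0.31, 0.45, -0.05, 2.27, -0.85, 0.15, 2.82]]
0 20 0.4 [[0.74, 0.46, -0.42, 2.3, -0.37, 0.18, 2.72], [0.68, 0.51, -0.42, 2.2, -0.15, 0.21, 2.45]]
0 27 -0.2 [[1.13, 0.78, -1.23, 2.47, 1.87, 0.75, -0.16], [0.98, 0.69, -1.03, 2.35, 1.84, 0.59, -0.13]]
0 27 0 [[1.26, 0.79, -1.23, 2.44, 1.86, 0.6, 0.16], [1.07, 0.7, -1.02, 2.33, 1.82, 0.45, 0.15]]
0 27 0.15 [[1.19, 0.64, -1.0, 2.42, 1.9, 0.3, 0.28], [1.13, 0.71, -1.02, 2.3, 1.71, 0.36, 0.46]]
0 27 0.4 [[1.33, 0.73, -1.06, 2.33, 1.31, 0.27, 1.21], [1.11, 0.67, -0.88, 2.24, 1.02, 0.18, 1.42]]
0 33 -0.2 [None, [1.12, 0.9, -1.24, 2.42, 2.04, 0.86, -0.21]]
0 33 0 [None, [1.24, 0.9, -1.23, 2.39, 2.04, 0.68, 0.07]]
0 33 0.15 [[1.39, 0.86, -1.23, 2.47, 2.08, 0.51, 0.24], [1.31, 0.91, -1.23, 2.36, 1.97, 0.55, 0.35]]
0 33 0.4 [[1.49, 0.9, -1.22, 2.36, 1.63
[... 925 characters left out ...]
0.47, -0.23, 2.34, 4.05, 0.13, 1.12]]
1 27 0.4 [[1.33, 0.73, -1.06, 2.33, 1.31, 0.27, -1.93], [1.11, 0.67, -0.88, 2.24, 1.02, 0.18, -1.72]]
1 33 -0.2 [None, [0.99, 0.73, -1.03, 2.42, 2.14, 0.67, 2.74]]
1 33 0 [None, [0.95, 0.62, -0.82, 2.41, 2.44, 0.39, 2.67]]
1 33 0.15 [[1.11, 0.6, -0.82, 2.48, 2.79, 0.28, 2.57], [1.03, 0.64, -0.82, 2.37, 2.55, 0.25, 2.77]]
1 33 0.4 [[1.49, 0.9, -1.22, 2.36, 1.63, 0.35, -2.13], [1.4, 0.96, -1.23, 2.27, 1.6, 0.42, -2.12]]
1 40 -0.2 [None, None]
1 40 0 [None, [1.15, 0.82, -1.03, 2.47, 2.54, 0.63, 2.73]]
1 40 0.15 [None, [1.1, 0.71, -0.83, 2.44, 2.95, 0.4, 2.47]]
1 40 0.4 [[1.34, 0.73, -0.86, 2.41, 3.7, 0.16, 2.12], [1.22, 0.75, -0.85, 2.33, 3.52, 0.14, 2.23]]
```

Tilted poses need a big arm reconfiguration near the joint limits. The cheaper choice is to regrip, relieve the roughly 6 N that closing presses on the foot so it slides instead of sticking, and then slide it.

```bash
python3 - <<'E'
from h import *
q=[0,1,0,0]
robot.move_straight([0.501,-0.130,0.16],q,vel=0.3)
robot.move_straight([0.501,-0.130,0.038],q,vel=0.15,contact_N=4)
F0=robot.read_state()["ft_force"][2]
robot.gripper_to(0.0,squeeze=70)
robot.wait(0.2)
s=robot.read_state();print(F0,s["time"],s["finger_gap"],s["ft_force"])
z=.038
for i in range(8):
    z+=.0006
    robot.move_straight([0.501,-0.130,z],q,vel=0.02); robot.wait(.1)
    s=robot.read_state();print(round(z,4),s["eef_pos"][2].round(4),s["ft_force"].round(2))
    if s["ft_force"][2]<F0-0.2: break
print(s["time"])
E
```

```text
-0.3286830987045991 25.6583 0.5559546397679462 [-0.75866502  0.63490045  7.4925124 ]
0.0386 0.0392 [-0.53  0.4   6.41]
0.0392 0.0392 [ 0.16 -0.44  2.12]
0.0398 0.0396 [ 0.58  0.51 -1.4 ]
26.7083
```

```bash
python3 - <<'E'
from h import *
q=[0,1,0,0]
robot.move_straight([0.531,-0.1358,0.0398],q,vel=0.04)
s=robot.read_state();print(s["time"],s["eef_pos"],s["finger_gap"],s["ft_force"])
w=robot.read_camera("wrist")["image"];b=robot.read_camera("scene")["image"][130:270,190:350]
cv2.imwrite("pics/k1.png",np.hstack([cv2.resize(w,(400,300)),cv2.resize(b,(400,300),interpolation=cv2.INTER_CUBIC)]))
E
```

```text
27.625 [ 0.53065757 -0.13585257  0.0397048 ] 0.5595962821410515 [-0.12117564  1.01312761 -2.25955452]
```

View pics/k1.png

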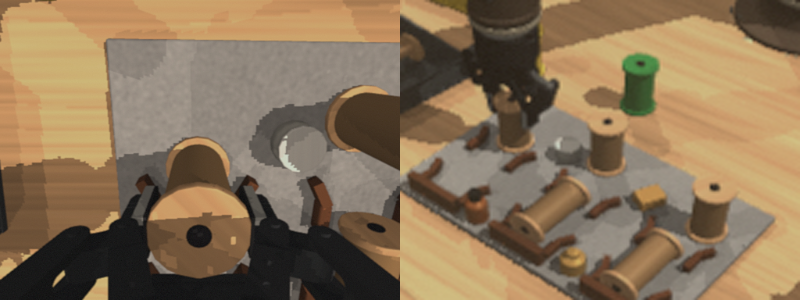

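```bash
python3 - <<'E'
from h import *
q=[0,1,0,0]
robot.gripper_to(0.85,squeeze=25)
robot.move_straight([0.531,-0.1358,0.16],q,vel=0.2)
robot.move_straight([0.455,-0.1365,0.17],q,vel=0.3)
robot.gripper_to(0.0)
s=robot.read_state();print(s["time"],s["eef_pos"],s["tcp_rot"])
a=robot.read_camera("wrist")["image"];np.savez("w7.npz",im=a,p=s["eef_pos"],q=s["tcp_rot"])
cv2.imwrite("pics/m1.png",cv2.resize(a,(800,600)))
E
```

```text
29.9333 [ 0.45502219 -0.13648962  0.1699741 ] [-1.12964585e-05  9.99999999e-01 -1.08805269e-05 -3.27599515e-05]
```

View pics/m1.png

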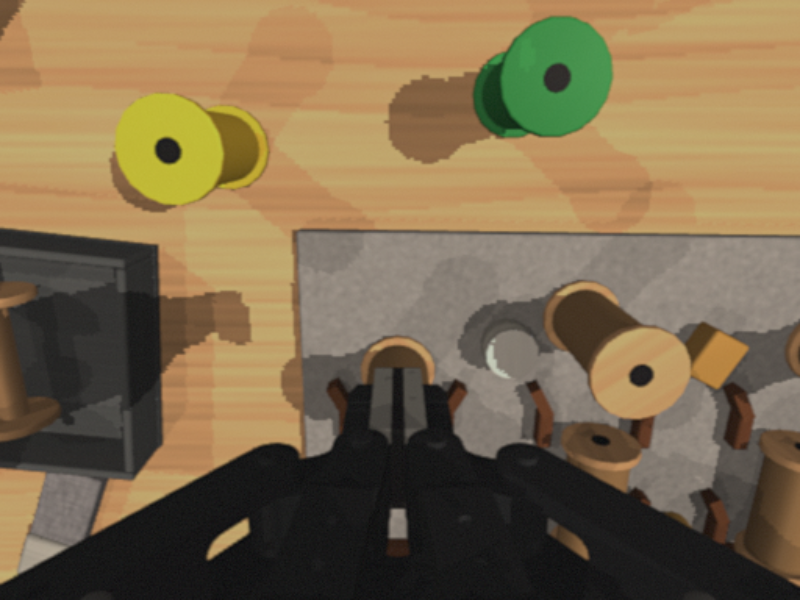

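```bash
python3 - <<'E'
from h import *
d=np.load("w7.npz");c=wcam(d["p"],d["q"]);f=lambda u,v,z:onz(c,u/1.5625,v/1.5625,z).round(4)
print("foot back",f(398,338,.018),"guides mid",(f(334,383,.026)+f(461,384,.026))/2)
q=[0,1,0,0]
y=-.1365
robot.move_straight([0.462,y,0.066],q,vel=0.2)
s=robot.read_state();F0=s["ft_force"]
robot.move_straight([0.485,y,0.066],q,vel=0.1)
for x in(.51,.53,.545,.555,):
    robot.move_straight([x,y,0.066],q,vel=0.06)
    s=robot.read_state();print(x,s["time"],(s["ft_force"]-F0).round(2))
robot.wait(.3)
b=robot.read_camera("scene")["image"][130:270,190:350];w=robot.read_camera("wrist")["image"]
cv2.imwrite("pics/n1.png",np.hstack([cv2.resize(w,(400,300)),cv2.resize(b,(400,300),interpolation=cv2.INTER_CUBIC)]))
E
```

```text
foot back [ 0.506  -0.1352  0.018 ] guides mid [ 0.5348  -0.13555  0.026  ]
0.51 31.6083 [ 0.78 -0.63 -1.77]
0.53 32.0917 [ 1.68 -0.2  -0.64]
0.545 32.4917 [ 1.29 -1.03 -0.47]
0.555 32.8083 [ 1.12 -0.97 -0.22]
```

View pics/n1.png

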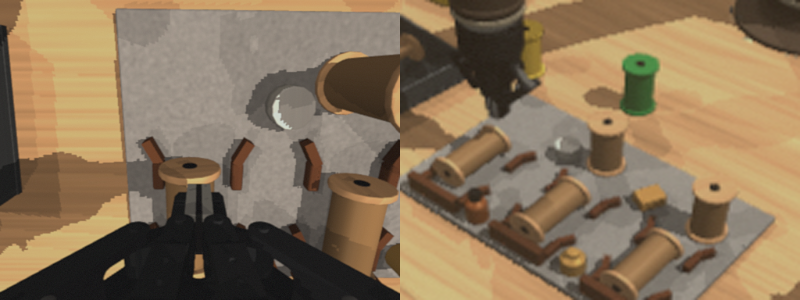

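```bash
python3 - <<'E'
from h import *
q=[0,1,0,0];y=-.136
robot.move_straight([0.52,y,0.066],q,vel=0.2)
robot.move_straight([0.515,y,0.008],q,vel=0.15)
robot.move_straight([0.53,y,0.008],q,vel=0.1)
print(robot.move_straight([0.585,y-.0006,0.008],q,vel=0.03,contact_N=6))
s=robot.read_state();print(s["time"],s["eef_pos"],s["ft_force"])
robot.move_straight([0.53,y,0.008],q,vel=0.1)
robot.move_straight([0.50,y,0.20],q,vel=0.3)
s=robot.read_state();print(s["time"],s["eef_pos"],s["tcp_rot"])
a=robot.read_camera("wrist")["image"];np.savez("w8.npz",im=a,p=s["eef_pos"],q=s["tcp_rot"])
cv2.imwrite("pics/p1.png",cv2.resize(a,(800,600)))
cv2.imwrite("pics/p1s.png",cv2.resize(robot.read_camera("scene")["image"][130:270,190:350],(640,560),interpolation=cv2.INTER_CUBIC))
E
```

```text
True
35.5667 [ 0.56675406 -0.13637609  0.00739918] [ 0.64310664 -1.03868631  0.03754142]
36.875 [ 0.49994623 -0.13525423  0.19917406] [-5.03876238e-04  9.99999803e-01  2.37455850e-04 -2.90185064e-04]
```

View pics/p1.png

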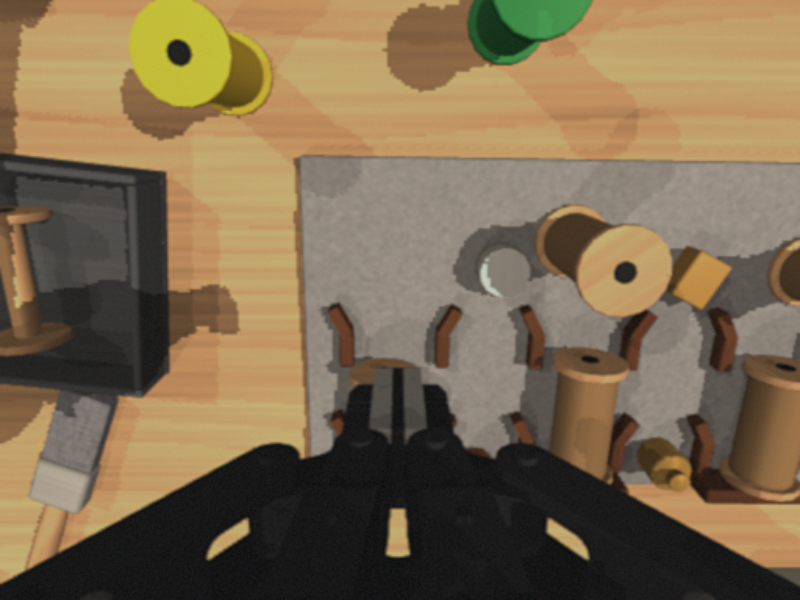

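View pics/p1s.png

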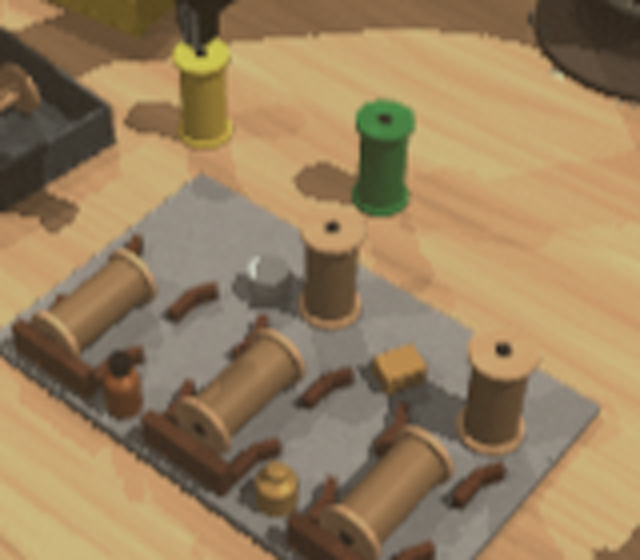

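```bash
python3 - <<'E'
from h import *
q=[0,1,0,0]
robot.gripper_to(1.0)
robot.move_straight([0.54,-0.136,0.30],q,vel=0.25);robot.wait(.3)
s=robot.read_state();print(s["time"])
a=robot.read_camera("wrist")["image"];np.savez("w9.npz",im=a,p=s["eef_pos"],q=s["tcp_rot"])
cv2.imwrite("pics/r1.png",cv2.resize(a[80:280,180:400],(792,600),interpolation=cv2.INTER_CUBIC))
E
```

```text
38.6417
```

View pics/r1.png

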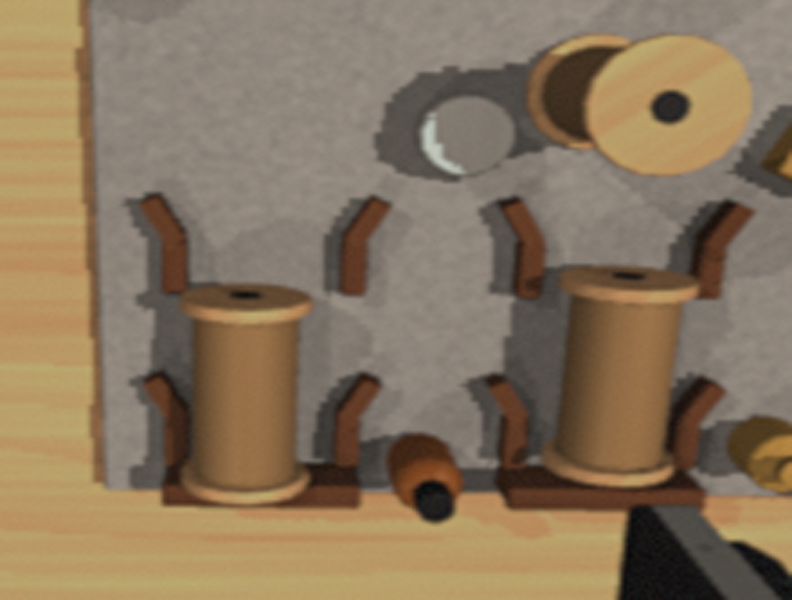

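```bash
python3 - <<'E'
from h import *
d=np.load("w9.npz");c=wcam(d["p"],d["q"]);f=lambda u,v,z:onz(c,180+u/3.6,80+v/3.0,z).round(4)
print("near flange top back edge",f(246,287,.062),"front",f(246,309,.062))
print("far flange top",f(246,478,.062),f(246,488,.062))
print("near flange sides z.037",f(181,302,.037),f(312,302,.037),"far",f(181,485,.037),f(311,485,.037))
print("winding",f(194,350,.037),f(298,350,.037),f(193,450,.037),f(298,450,.037))
print("guides near in",(f(187,290,.026)+f(342,290,.026))/2,"far in",(f(187,460,.026)+f(335,460,.026))/2,"stop mid",(f(165,468,.042)+f(358,468,.042))/2)
E
```

```text
near flange top back edge [ 0.5691 -0.1424  0.062 ] front [ 0.5786 -0.1425  0.062 ]
far flange top [ 0.6561 -0.1429  0.062 ] [ 0.6609 -0.143   0.062 ]
near flange sides z.037 [ 0.5824 -0.167   0.037 ] [ 0.5824 -0.1185  0.037 ] far [ 0.6714 -0.1689  0.037 ] [ 0.6715 -0.118   0.037 ]
winding [ 0.6048 -0.1626  0.037 ] [ 0.6048 -0.1235  0.037 ] [ 0.6536 -0.1639  0.037 ] [ 0.6536 -0.1232  0.037 ]
guides near in [ 0.5797 -0.1361  0.026 ] far in [ 0.6636 -0.1376  0.026 ] stop mid [ 0.66045 -0.13735  0.042  ]
```

Home in x (the push stopped at finger face 0.578, home is about 0.576). The reel sits about 6 mm to the right of centre against a guide, which is in tolerance but close. I'll centre it with a gentle squeeze.

```bash
python3 - <<'E'
from h import *
q=[0,1,0,0];y=-.137
robot.gripper_to(0.85,squeeze=20)
robot.move_straight([0.602,y,0.15],q,vel=0.25)
print(robot.move_straight([0.602,y,0.002],q,vel=0.1,contact_N=4))
s=robot.read_state();print(s["time"],s["eef_pos"])
robot.gripper_to(0.0);s=robot.read_state();print(s["finger_gap"],s["ft_force"])
robot.gripper_to(0.6)
robot.gripper_to(0.85)
robot.move_straight([0.602,y,0.15],q,vel=0.15)
robot.gripper_to(0.0)
robot.move_straight([0.51,y,0.12],q,vel=0.3)
robot.move_straight([0.515,y,0.008],q,vel=0.2)
robot.move_straight([0.545,y,0.008],q,vel=0.1)
print(robot.move_straight([0.585,y-.0004,0.008],q,vel=0.03,contact_N=5))
s=robot.read_state();print(s["time"],s["eef_pos"],s["ft_force"])
robot.move_straight([0.53,y,0.008],q,vel=0.1)
robot.move_straight([0.51,y,0.15],q,vel=0.3)
robot.gripper_to(1.0)
robot.move_straight([0.54,-0.136,0.30],q,vel=0.3);robot.wait(.3)
s=robot.read_state();print(s["time"])
a=robot.read_camera("wrist")["image"];np.savez("w10.npz",im=a,p=s["eef_pos"],q=s["tcp_rot"])
cv2.imwrite("pics/t0.png",a)
cv2.imwrite("pics/t1.png",cv2.resize(a[80:280,180:400],(792,600),interpolation=cv2.INTER_CUBIC))
E
```

```text
False
41.4167 [ 0.60244274 -0.13707348  0.00261374]
0.4564255155357919 [-0.56302792 -0.73005079  3.97022925]
True
46.6833 [ 0.56661475 -0.13734432  0.00737102] [ 0.86684455 -0.0093926  -0.06691136]
49.5667
```

View pics/t1.png

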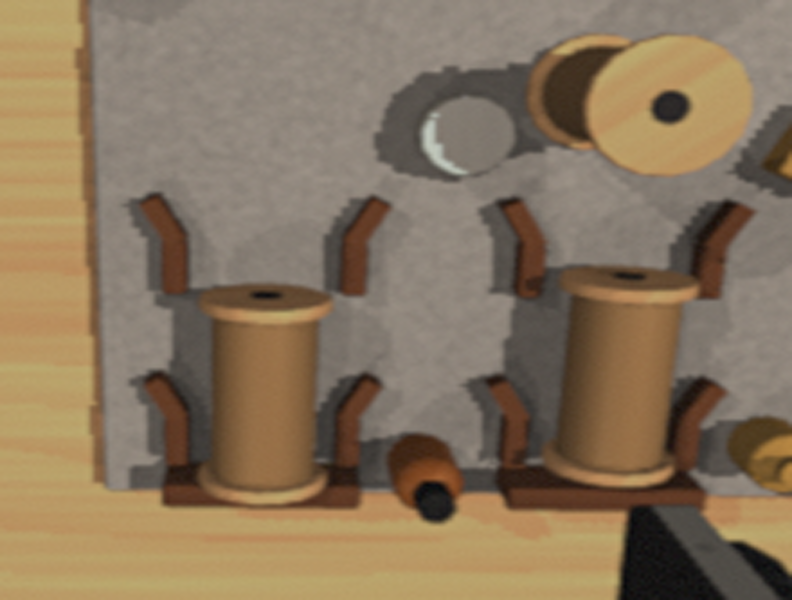

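View pics/t0.png

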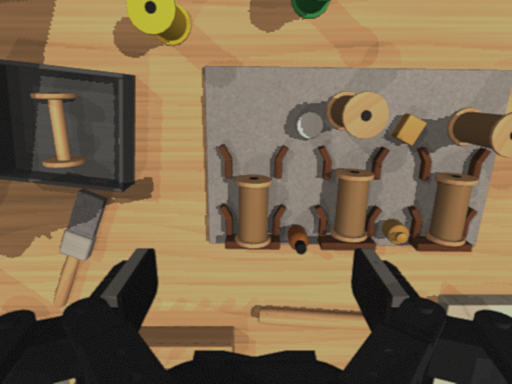

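```bash
python3 - <<'E'
from h import *
robot.job_done();print(robot.read_state()["time"])
E
```

```text
the job is handed in; nothing more can be done
the job is handed in; nothing more can be done
```

I put the spent reel from the right-hand cradle (cradle_a) in the dark scrap tray. I then slid its fresh reel up to the cradle, tipped it over, pushed it home and handed the job in (clock at 49.6 s in the last check, limit 67 s).

**Last checks:**
- **Fresh reel:** the final wrist picture shows it lying straight on the cradle's centre line. The last push stopped on contact with the finger face at x ≈ 0.578, against about 0.576 expected for a reel that is home.
- **Spent reel:** it lies in the tray, let go.
- **Everything else:** the neighbouring reels, tin, wax, dye, brush and brass weight look unmoved in the pictures. The glue bottle and hammer were not separately re-measured.

**What went wrong and was mended:**
- **First grasp:** it closed above the core, because the real fingertips sit about 22 mm higher than the reported tool point. I went deeper, and it held.
- **First drag:** it only tilted the fresh reel, which settled back upright in place. I eased the downward load on the foot, so the grip bore most or all of its weight (force readings equal to about 1.1 N, then 2 N, against its 1.6 N). I can't exclude a slight lift of the foot during that slide.
- **After the first push home:** the reel sat about 6 mm off centre, so I centred it with a gentle squeeze and pushed it home again.

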